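Refill the toner trays at the salon colour bar

ROBOT

A 6-joint arm with a two-finger parallel gripper is mounted at the origin on the work surface. World frame = base frame: x ahead of the robot, y to its left, z up, the work surface at z = 0. Lengths are in m, angles in rad, forces in N, time in s.
With the tool pointing down it reaches from about 0.375 to 0.9 m from the base axis. Payload 3.1 kg.
Tool frame: the origin (TCP) lies midway between the tips of the shut fingers; the grasp point (between the pads) lies 19 mm behind it; z points along the fingers, y is the direction in which the jaws open and shut (so a half turn about z gives the same grasp; the last joint's range is limited). The gripper opens to 85 mm and grips with 20 to 120 N. Pads are 22 mm wide; open, the fingers measure 114 mm over their backs; the gripper's body (76 mm by 85 mm) begins 54 mm behind the grasp point. The pads swing forward as they close: fully open they stand 13 mm farther back than shut.
Start: joints at [-1.379, 0.527, 1.433, -0, 1.181, -0.178], TCP at [0.226, -0.582, 0.231] pointing down, gripper open.
Joint ranges: [-3.08, 3.08], [-0.75, 2.2], [0.22, 2.44], [-1.43, 4.57], [0, 2.65], [-2.85, 2.85]. Speed limits (rad/s): [2.79, 2.79, 3.14, 3.14, 3.14, 3.14].

INTERFACE

Orientations are given as a unit quaternion [x, y, z, w].
In Python, from station import manip gives the robot as it stands. The module is installed in compiled form; this text tells all that it offers.
- The arm moves only by the tool drive_tool, never from a script. Its argument "deltas" is one flat list of numbers, 4 for each row, row after row: the shift along the tool's x, y, z in cm, then the turn about the tool's z in degrees. A call has 1 to 12 rows; each row is the pose to reach, as a shift and turn from the pose measured when the call began, along the tool's axes at that moment; what a row does not reach only later rows make up. A row lasts 1/10 s, in which the tool goes at most 50 mm and 8.59 degrees, less where a joint would pass 70% of its speed; a pose out of reach is approached as far as the arm can. A call with a gripper value outside its range is refused whole. "hand" is the finger opening in cm, from 0 to 8.54, set as the call begins (left out, the last holds). The fingers move at their own pace and stop on an object; "squeeze" is the grip in N (left out, the last holds). Time passes only in rows, so rows that repeat a pose let the fingers close. It gives the time, the measured TCP pose, the force and the opening at its end, in the units of the state.
- manip.sense(): the state, without advancing time (a new reading comes with each control period).
- manip.snapshot(name): name is "scene" or "top" or "wrist"; returns a dict with "frame" (420x560x3 uint8, red, green, blue), "depth" (420x560 float32, m along the optical axis (not along the pixel's ray), 0 where there is no reading), "fx", "fy", "cx", "cy" (pixels), "R" (3x3) and "t" (3): a world point X has camera coordinates R X + t. Camera axes: x right, y down, z forward; pixel columns grow to the right and rows downward; lengths in m; the calibration is good to about 2 mm. A picture is of the moment at which its call begins.
- manip.sign_off(): hands the job in, once; it reports no verdict.
The state is a dict: "t": time; "q": joint angles; "qd": joint speeds; "tau": joint torques, N m; "tcp_pos": TCP position; "tool_rot": TCP orientation; "force": force on the tool from outside, world axes, zero at the start; "ft_torque": the same for the moment, N m; "finger_gap": opening from 0.0 (shut) to 1.0 (fully open).
Only numpy, scipy, OpenCV 4.12 (cv2) and the standard library are available. Lean on these libraries where they do the work, as an engineer would, in place of code of your own. Each camera call takes 0.05 s, during which the arm holds its last target.

TASK

Refill the two black toner trays, copper bottles into the tray with the copper label and violet bottles into the tray with the violet label: of the four toner bottles out on the counter, stand each sealed one (flat cap) in the middle compartment of its tray, in front of the bottle already at the back, and each opened one (black pointed nozzle) in the front compartment next to the label, so that it gets used first. Keep the bottles upright and set them down rather than dropping them. Leave the white gloss bottle, the mixing bowl and the bottles already in the trays where they are.

Things in the scene. Friction and masses are not known exactly. Their poses are not given: they have to be found in the camera images.
- sealed_copper_center (a point): Sealed copper (orange) toner bottle: white with copper (orange) label and shoulder and a flat copper (orange) screw cap 27 mm wide, no black on it. Round, upright, 38 mm across, 100 mm tall, about 85 g, loose on the counter; straight side from the foot to 66 mm up. Point: on the axis, half-way up (50 mm above the foot); z up.
- opened_copper_center (a point): Opened copper (orange) toner bottle: white with copper (orange) label and shoulder, but a black collar and black pointed nozzle in place of the cap. Round, upright, 38 mm across, 100 mm tall, about 60 g, loose on the counter; straight side from the foot to 66 mm up. Point: on the axis, half-way up (50 mm above the foot); z up.
- sealed_violet_center (a point): Sealed violet (purple) toner bottle: white with violet (purple) label and shoulder and a flat violet (purple) screw cap 27 mm wide, no black on it. Round, upright, 38 mm across, 100 mm tall, about 85 g, loose on the counter; straight side from the foot to 66 mm up. Point: on the axis, half-way up (50 mm above the foot); z up.
- opened_violet_center (a point): Opened violet (purple) toner bottle: white with violet (purple) label and shoulder, but a black collar and black pointed nozzle in place of the cap. Round, upright, 38 mm across, 100 mm tall, about 60 g, loose on the counter; straight side from the foot to 66 mm up. Point: on the axis, half-way up (50 mm above the foot); z up.
- tray_copper: Black tray, fixed, 190 x 66 mm, 22 mm high, 4 mm walls and floor; two low cross walls make 3 compartments in a row, 58 x 58 mm each. Sloping copper (orange) label on its front end (to 118 mm from the middle). Origin: centre of the underside; x runs from the front (label) to the back, z up. Compartment centres: front x = -62 mm, middle 0, back +62, y = 0; their floor is 4 mm above the origin.
- tray_violet: Black tray, fixed, 190 x 66 mm, 22 mm high, 4 mm walls and floor; two low cross walls make 3 compartments in a row, 58 x 58 mm each. Sloping violet (purple) label on its front end (to 118 mm from the middle). Origin: centre of the underside; x runs from the front (label) to the back, z up. Compartment centres: front x = -62 mm, middle 0, back +62, y = 0; their floor is 4 mm above the origin.
- stock_copper_center (a point): Sealed copper (orange) bottle already standing, loose, in the back compartment of the copper tray; same shape and size as the other sealed bottles. Point: on its axis, 50 mm above its foot. Stays there.
- stock_violet_center (a point): Sealed violet (purple) bottle already standing, loose, in the back compartment of the violet tray; same shape and size as the other sealed bottles. Point: on its axis, 50 mm above its foot. Stays there.
- gloss_center (a point): All-white bottle with a flat white cap (clear gloss, still in use), same shape and size as the sealed toner bottles, loose on the counter among them. Point: on its axis, 50 mm above its foot. Leave it alone.
- bowl: Black mixing bowl, loose, 120 mm across the rim, 52 mm high, with a flat tab to 91 mm from the middle (+x side) and a pink tint brush in it whose handle sticks out over the -y side, to 110 mm from the middle and 88 mm high. Origin: centre of the underside. Leave it alone.
Not all that is in view belongs to the job. What is shaped like the tray_violet but brown or green is not meant.

How it is judged:
By the outcome, as a careful person would: the job done as asked, in the order asked, and still so for the second after the job is handed in, with the robot touching nothing.
It also fails if it takes over 102 s, if anything falls off the work surface, if the arm or the gripper's body presses on something with over 40 N, if the wrist force passes 120 N, or if a joint passes its speed limit or range.

## Working session

There is one attempt and no reset: what is moved stays moved. The work goes in short steps, Python scripts to look and compute and a tool call to move; the robot and the scene stay as the last step left them, time stands still between calls to the robot, and variables do not carry over. Pictures are saved under pics/ and viewed, and the job is handed in when it is done.

Besides the shell and the picture viewer there is one more tool, called after "Emit:" as a command line: name --argument value ..., lists and objects as JSON in quotes. drive_tool: Moves the arm, as the interface text tells. Its arguments: {"type":"object","properties":{"deltas":{"type":"array"},"hand":{"type":"number"},"squeeze":{"type":"number"}},"required":["deltas"]}

```bash
mkdir -p pics; ls; cat > h.py <<'E'
import numpy as np, cv2
from station import manip
def snap(n,fn=None):
    s=manip.snapshot(n)
    if fn: cv2.imwrite('pics/'+fn,s['frame'][:,:,::-1])
    return s
def ray(s,u,v,z):
    R=np.array(s['R']);t=np.array(s['t']);C=-R.T@t
    d=R.T@np.array([(u-s['cx'])/s['fx'],(v-s['cy'])/s['fy'],1.])
    return C+d*(z-C[2])/d[2]
def cloud(s):
    v,u=np.mgrid[0:420,0:560];d=s['depth']
    P=np.stack([(u-s['cx'])/s['fx']*d,(v-s['cy'])/s['fy']*d,d],-1)
    return (P-np.array(s['t']))@np.array(s['R'])
def proj(s,X):
    c=np.array(s['R'])@np.array(X)+s['t'];return s['fx']*c[0]/c[2]+s['cx'],s['fy']*c[1]/c[2]+s['cy']
E
python3 - <<'E'
from h import *
for n in ['scene','top','wrist']:
    s=snap(n,n+'0.png'); np.savez('/tmp/%s0.npz'%n,**s)
    R=np.array(s['R']);print(n,s['fx'],-R.T@s['t'],R[2])
print(manip.sense())
E
```

```text
pics
scene 489.45436296124484 [ 1.04856876 -0.656227    1.13851468] [-0.40239011  0.46950225 -0.78590702]
top 449.1078343498051 [ 0.37998769 -0.03696599  1.51698826] [ 8.07227598e-02  2.64286422e-04 -9.96736558e-01]
wrist 371.4325239766241 [ 0.29286341 -0.55638902  0.37292372] [-0.26243365 -0.09977175 -0.95977819]
{'t': 0.15, 'q': array([-1.37849698e+00,  5.28287407e-01,  1.43362142e+00,  2.31200876e-05,
        1.18142652e+00, -1.78473390e-01]), 'qd': array([-0.00055519, -0.00052678, -0.00348346,  0.00162492, -0.0013959 ,
       -0.00219002]), 'tau': array([ 4.92698146e-04, -4.42742765e+01, -1.78276455e+01, -2.82448336e-04,
        5.66578543e-03, -7.79754032e-06]), 'tcp_pos': array([ 0.22639957, -0.58194956,  0.23053279]), 'tool_rot': array([ 9.82865543e-01,  1.84321904e-01,  4.66711411e-06, -8.71400547e-04]), 'force': array([0.10146806, 0.72336186, 0.5612872 ]), 'ft_torque': array([0.01222147, 0.03923524, 0.00297975]), 'finger_gap': 1.0009643754114335}
```

View pics/scene0.png

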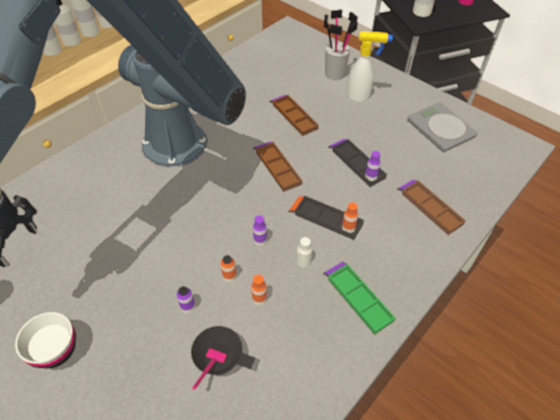

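View pics/top0.png

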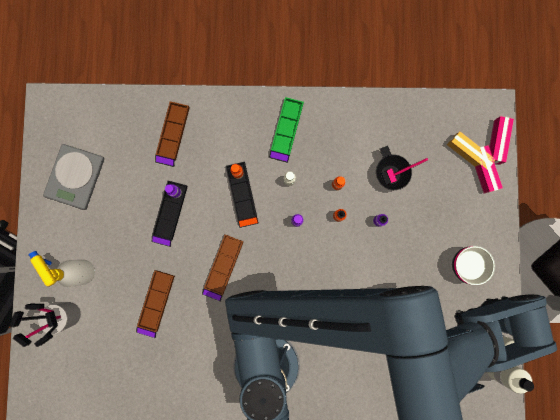

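View pics/wrist0.png

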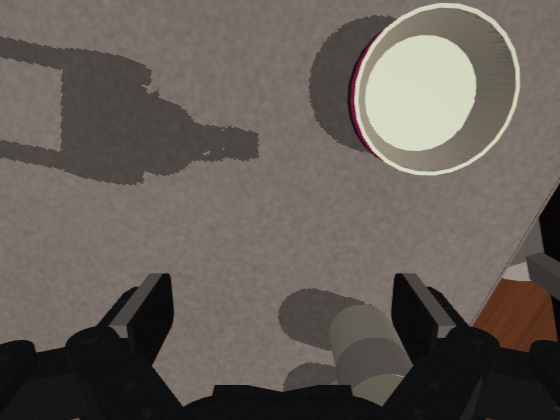

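The four loose toner bottles and look-alikes:

| Thing | Scene pixel | Top pixel |
|---|---|---|
| Opened violet | (185,298) | (380,220) |
| Opened copper | (229,267) | (340,215) |
| Sealed copper | (259,289) | (339,183) |
| Sealed violet | (260,229) | (297,220) |
| Gloss (leave alone) | (304,252) | (289,179) |
| Stock copper (leave alone) | (350,219) | (237,171) |
| Stock violet (leave alone) | (374,165) | (172,189) |

The black trays are at top (242,194) for copper and (169,212) for violet. The brown and green trays are decoys. Next I'll check a close crop.

```bash
python3 - <<'E'
from h import *
a=np.load('/tmp/scene0.npz');b=np.load('/tmp/top0.npz')
c1=cv2.resize(a['frame'][130:320,160:400],None,fx=3.3,fy=3.1,interpolation=cv2.INTER_CUBIC)
cv2.imwrite('pics/c1.png',c1[:,:,::-1])
c2=cv2.resize(b['frame'][150:250,140:400],None,fx=3,fy=3,interpolation=cv2.INTER_CUBIC)
cv2.imwrite('pics/c2.png',c2[:,:,::-1])
for n,s in (('scene',a),('top',b)):
    hsv=cv2.cvtColor(s['frame'],cv2.COLOR_RGB2HSV);W=cloud(s)
    for c,lo,hi in (('cop',(5,180,120),(15,255,255)),('vio',(125,100,60),(150,255,255))):
        m=cv2.inRange(hsv,lo,hi)
        k,l,st,ce=cv2.connectedComponentsWithStats(m)
        for i in range(1,k):
            if st[i,4]<12: continue
            p=W[l==i];p=p[s['depth'][l==i]>0];tt=p[p[:,2]>p[:,2].max()-.006]
            print(n,c,st[i],ce[i].round(1),'med',np.median(p,0).round(3),'zmax',p[:,2].max().round(3),'top',tt.mean(0).round(3))
E
```

```text
scene cop [291 197  12  13  56] [296.4 203. ] med [0.475 0.067 0.015] zmax 0.021 top [0.479 0.066 0.018]
scene cop [345 203  12  15 117] [351.3 210.4] med [0.643 0.097 0.095] zmax 0.108 top [0.641 0.103 0.104]
scene cop [344 220  11   9  52] [348.4 224.4] med [0.649 0.09  0.041] zmax 0.053 top [0.649 0.091 0.049]
scene cop [222 261  12   7  43] [227.1 264.5] med [ 0.508 -0.245  0.074] zmax 0.083 top [ 0.509 -0.242  0.079]
scene cop [223 272  11   6  45] [227.9 274.5] med [ 0.512 -0.25   0.037] zmax 0.049 top [ 0.511 -0.248  0.046]
scene cop [252 276  13  15 134] [257.9 283.4] med [ 0.609 -0.238  0.096] zmax 0.106 top [ 0.607 -0.235  0.102]
scene cop [253 295  11   6  42] [257.5 297.7] med [ 0.616 -0.248  0.036] zmax 0.051 top [ 0.617 -0.246  0.048]
scene vio [331 139  15   8  34] [337.6 142.7] med [0.407 0.352 0.015] zmax 0.022 top [0.413 0.35  0.019]
scene vio [255 144  11   4  13] [259.8 145.5] med [0.223 0.172 0.013] zmax 0.02 top [0.231 0.172 0.017]
scene vio [368 151  12  14 120] [374.5 158.2] med [0.574 0.306 0.092] zmax 0.108 top [0.572 0.312 0.105]
scene vio [366 167  13  10 
[... 7814 characters left out ...]
164.4 160.1] med [0.678 0.357 0.014] zmax 0.025 top [0.683 0.354 0.021]
top vio [165 184  16  14 159] [172.1 190. ] med [0.568 0.311 0.077] zmax 0.11 top [0.57  0.315 0.107]
top vio [291 214  12  13 110] [296.9 219.7] med [ 0.476 -0.091  0.096] zmax 0.106 top [ 0.478 -0.093  0.102]
top vio [373 214  15  12  93] [379.3 220. ] med [ 0.479 -0.357  0.068] zmax 0.086 top [ 0.474 -0.367  0.083]
top vio [152 236  19  10 116] [160.9 240.4] med [0.406 0.359 0.015] zmax 0.024 top [0.411 0.355 0.021]
top vio [203 289  18  12 102] [211.3 294.4] med [0.23  0.187 0.015] zmax 0.027 top [0.236 0.179 0.023]
top vio [137 327  19  11 104] [145.8 332. ] med [0.106 0.399 0.015] zmax 0.025 top [0.112 0.399 0.021]
```

View pics/c1.png

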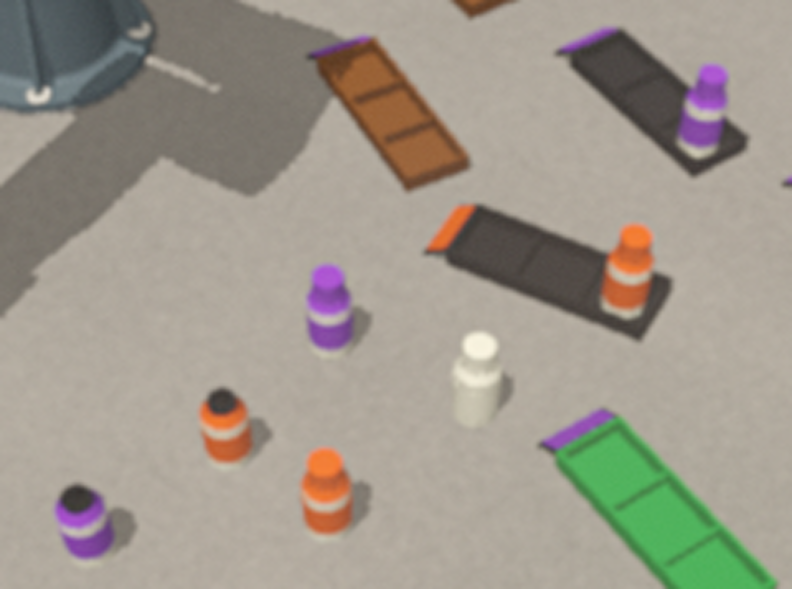

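View pics/c2.png

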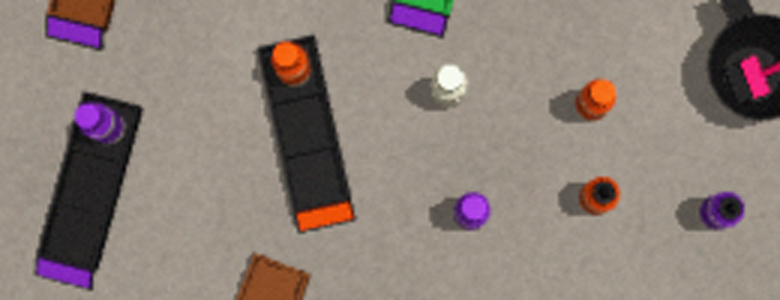

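The crops confirm the choice: flat caps at scene (260,229) violet and (259,289) copper, black nozzles at (229,267) copper and (185,298) violet. The black trays have their labels at the front. Next I'll measure the positions.

```bash
python3 - <<'E'
from h import *
from scipy.optimize import least_squares
S={n:dict(np.load('/tmp/%s0.npz'%n)) for n in('scene','top')}
W={n:cloud(S[n]) for n in S}
B=dict(sc=(.603,-.232),oc=(.500,-.240),sv=(.482,-.098),ov=(.485,-.370),gl=(.615,-.065),stc=(.638,.100),stv=(.573,.307))
for k,c in B.items():
    out=[]
    for n in S:
        w=W[n].reshape(-1,3);d=np.hypot(*(w[:,:2]-c).T)
        p=w[(d<.032)&(w[:,2]>.03)&(w[:,2]<.066)&(S[n]['depth'].ravel()>0)]
        top=w[(d<.02)&(S[n]['depth'].ravel()>0)]
        if len(p)>8:
            r=least_squares(lambda x:np.hypot(p[:,0]-x[0],p[:,1]-x[1])-.019,c,loss='soft_l1',f_scale=.002)
            out.append((n,len(p),r.x.round(4),'rms',np.sqrt(np.mean(r.fun**2)).round(4)))
        z=np.percentile(top[:,2],98); t=top[top[:,2]>z-.008]
        out.append(('ztop',z.round(3),t[:,:2].mean(0).round(4)))
    print(k,*out)
# two-view triangulation of cap/shoulder-band: trays
s=S['top'];hsv=cv2.cvtColor(s['frame'],cv2.COLOR_RGB2HSV)
m=((hsv[:,:,2]<75)).astype(np.uint8);l=cv2.connectedComponents(m)[1]
for nme,(u,v) in dict(tc=(242,195),tv=(169,215)).items():
    i=np.bincount(l[v-6:v+7,u-6:u+7].ravel())[1:].argmax()+1
    ys,xs=np.where(l==i);P=np.array([ray(s,x,y,.022)[:2] for x,y in zip(xs,ys)],np.float32)
    r=cv2.minAreaRect(P);print(nme,len(xs),r,cv2.boxPoints(r).round(3).tolist())
    w=W['top'][l==i];print(np.percentile(w[:,2],[5,25,50,75,95,99]).round(4))
E
```

```text
sc ('scene', 114, array([ 0.6052, -0.2312]), 'rms', np.float64(0.001)) ('ztop', np.float64(0.103), array([ 0.6063, -0.2326])) ('top', 31, array([ 0.603, -0.229]), 'rms', np.float64(0.0009)) ('ztop', np.float64(0.106), array([ 0.6027, -0.2288]))
oc ('scene', 115, array([ 0.4989, -0.2354]), 'rms', np.float64(0.0013)) ('ztop', np.float64(0.093), array([ 0.5029, -0.2369])) ('top', 31, array([ 0.4973, -0.233 ]), 'rms', np.float64(0.0012)) ('ztop', np.float64(0.099), array([ 0.4963, -0.2316]))
sv ('scene', 112, array([ 0.4802, -0.0956]), 'rms', np.float64(0.0015)) ('ztop', np.float64(0.102), array([ 0.4828, -0.0974])) ('top', 17, array([ 0.4778, -0.093 ]), 'rms', np.float64(0.0008)) ('ztop', np.float64(0.104), array([ 0.4784, -0.093 ]))
ov ('scene', 117, array([ 0.484 , -0.3703]), 'rms', np.float64(0.001)) ('ztop', np.float64(0.095), array([ 0.4869, -0.3715])) ('top', 38, array([ 0.4824, -0.3677]), 'rms', np.float64(0.0013)) ('ztop', np.float64(0.097), array([ 0.4814, -0.3655]))
gl ('scene', 116, array([ 0.6187, -0.0686]), 'rms', np.float64(0.0014)) ('ztop', np.float64(0.103), array([ 0.61
[... 589 characters left out ...]
8), array([0.57  , 0.3157]))
tc 963 ((0.5695595741271973, 0.09433260560035706), (0.20198337733745575, 0.06686774641275406), 13.677007675170898) [[0.46399998664855957, 0.10300000011920929], [0.4790000021457672, 0.03799999877810478], [0.6759999990463257, 0.0860000029206276], [0.6600000262260437, 0.1509999930858612]]
[-0.0014  0.0022  0.005   0.0119  0.0233  0.0277]
tv 1024 ((0.5077884197235107, 0.33241644501686096), (0.071846604347229, 0.19131025671958923), 76.05078887939453) [[0.4059999883174896, 0.32100000977516174], [0.5920000076293945, 0.27399998903274536], [0.609000027179718, 0.3440000116825104], [0.42399999499320984, 0.38999998569488525]]
[-0.0009  0.0026  0.006   0.015   0.0242  0.0273]
```

```bash
cat >> h.py <<'E'
from scipy.spatial.transform import Rotation as Ro
def goto(x,y,z,yaw=None,q=None):
    s=manip.sense();R=Ro.from_quat(s['tool_rot']).as_matrix();d=R.T@(np.array([x,y,z])-s['tcp_pos'])*100
    y0=np.degrees(np.arctan2(R[1,0],R[0,0]))
    print('t',s['t'],'tcp',s['tcp_pos'].round(4),'yaw',y0.round(2),'gap',round(s['finger_gap'],3),'F',s['force'].round(1))
    print('delta cm',d.round(2),'turn',None if yaw is None else round(((y0-yaw+90)%180)-90,2), 'tilt z',R[:,2].round(3))
E
python3 -c "
from h import *
goto(.604,-.23,.23,12)"
```

```text
t 0.15 tcp [ 0.2264 -0.5819  0.2305] yaw 21.24 gap 1.001 F [0.1 0.7 0.6]
delta cm [ 47.95 -19.12   0.1 ] turn 9.24 tilt z [-0.     0.002 -1.   ]
```

Emit:
drive_tool --deltas '[2,-0.8,0,0.5,6,-2.4,0,1,10,-4,0,2,14.5,-5.8,0,3,19,-7.6,0,4,23.5,-9.4,0,5,28,-11.2,0,6,32.5,-13,0,7,37,-14.8,0,8,41.5,-16.6,0,9,45.5,-18.1,0,9.2,48,-19.1,0,9.2]' --hand 7

```text
t: 1.35
tcp_pos: [0.6065, -0.2272, 0.2306]
tool_rot: [0.994, 0.106, 0.0, -0.001]
force: [0.9, -0.5, -0.3]
finger_gap: 0.821
```

```bash
python3 - <<'E'
from h import *
s=snap('wrist','w1.png');np.savez('/tmp/w1.npz',**s)
goto(.604,-.23,.10,12)
w=cloud(s);hsv=cv2.cvtColor(s['frame'],cv2.COLOR_RGB2HSV)
m=cv2.inRange(hsv,(5,180,120),(15,255,255));k,l,st,ce=cv2.connectedComponentsWithStats(m)
for i in range(1,k):
    if st[i,4]>150: p=w[l==i];z=np.percentile(p[:,2],98);t=p[p[:,2]>z-.008];print(st[i],z,t.mean(0),(t.max(0)+t.min(0))/2)
E
```

```text
t 1.4 tcp [ 0.6089 -0.2247  0.2307] yaw 12.31 gap 0.819 F [2.6 0.7 0.6]
delta cm [-0.64  0.46 13.06] turn 0.31 tilt z [ 0.003  0.004 -1.   ]
[ 265  172   43   48 1498] 0.10110070585434058 [ 0.60593076 -0.23085337  0.10205831] [ 0.63403208 -0.22839385  0.23316665]
[269 263  17  27 188] 0.05460513469520341 [ 0.52170308 -0.24227215  0.06512635] [ 0.59284277 -0.23163675  0.20994252]
[247 286  39  30 571] 0.07709669328687618 [ 0.50856819 -0.23456093  0.07505185] [ 0.58207049 -0.23234455  0.22112173]
```

View pics/w1.png

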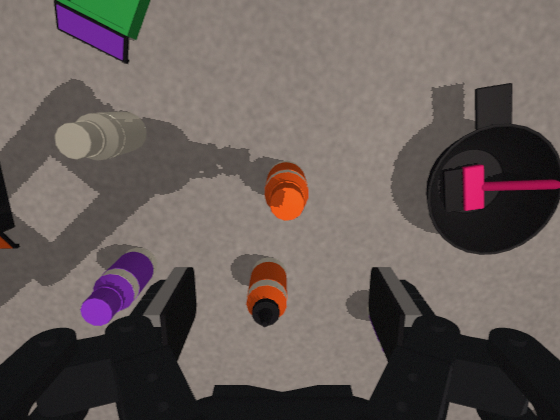

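Wrist view: sealed copper cap at (287,203), opened copper behind it at (265,312), gloss at (73,140), bowl right at (495,190). I'll check the cap position by ray.

```bash
python3 - <<'E'
from h import *
s=np.load('/tmp/w1.npz')
for n,u,v,z in (('sc cap',287,203,.1),('oc tip',265,313,.1),('sv cap',97,307,.1),('gl',73,140,.1),('bowl L',430,188,.052),('bowl R',560,186,.052)): print(n,ray(s,u,v,z).round(4))
goto(.605,-.2305,.13,12)
goto(.605,-.2305,.034,12)
E
```

```text
sc cap [ 0.6053 -0.231   0.1   ]
oc tip [ 0.5088 -0.2335  0.1   ]
sv cap [ 0.4845 -0.0962  0.1   ]
gl [ 0.6185 -0.0689  0.1   ]
bowl L [ 0.6331 -0.3547  0.052 ]
bowl R [ 0.6591 -0.4659  0.052 ]
t 1.4 tcp [ 0.6089 -0.2247  0.2307] yaw 12.31 gap 0.819 F [2.6 0.7 0.6]
delta cm [-0.54  0.52 10.06] turn 0.31 tilt z [ 0.003  0.004 -1.   ]
t 1.4 tcp [ 0.6089 -0.2247  0.2307] yaw 12.31 gap 0.819 F [2.6 0.7 0.6]
delta cm [-0.58  0.55 19.66] turn 0.31 tilt z [ 0.003  0.004 -1.   ]
```

Emit:
drive_tool --deltas '[-0.5,0.5,1,0,-0.6,0.55,3,0,-0.6,0.55,5.5,0,-0.6,0.55,7.5,0,-0.6,0.55,9,0,-0.6,0.55,9.5,0,-0.6,0.55,9.5,0]' --hand 6.5

```text
t: 2.1
tcp_pos: [0.6036, -0.2315, 0.1347]
tool_rot: [0.994, 0.107, 0.001, -0.002]
force: [-0.7, -0.3, 0.9]
finger_gap: 0.759
```

```bash
python3 - <<'E'
from h import *
goto(.605,-.2307,.034,12)
E
```

```text
t 2.1 tcp [ 0.6036 -0.2315  0.1347] yaw 12.25 gap 0.759 F [-0.7 -0.3  0.9]
delta cm [ 0.13  0.   10.07] turn 0.25 tilt z [ 0.001  0.005 -1.   ]
```

Emit:
drive_tool --deltas '[0.1,0,1,0.2,0.1,0,2.5,0.2,0.1,0,4.5,0.2,0.1,0,6.5,0.2,0.1,0,8.2,0.2,0.1,0,9.3,0.2,0.1,0,9.9,0.2,0.1,0,10.1,0.2,0.1,0,10.1,0.2,0.1,0,10.1,0.2]'

```text
t: 3.1
tcp_pos: [0.6053, -0.231, 0.0344]
tool_rot: [0.994, 0.105, 0.001, -0.002]
force: [-0.0, -0.7, 0.5]
finger_gap: 0.762
```

```bash
python3 - <<'E'
from h import *
s=snap('wrist','w2.png')
goto(.605,-.2307,.034,12)
E
```

```text
t 3.15 tcp [ 0.6053 -0.2311  0.0345] yaw 12.06 gap 0.754 F [ 1.1  0.9 -0.1]
delta cm [-0.02 -0.04  0.05] turn 0.06 tilt z [ 0.003  0.004 -1.   ]
```

View pics/w2.png

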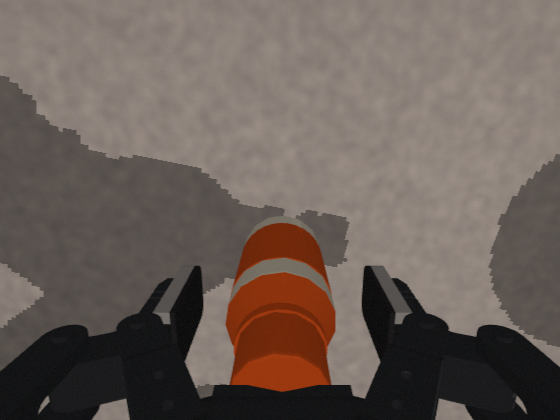

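Bottle is centred between the pads: bottle column about 282, pads at 200 and 365. Closing now.

Emit:
drive_tool --deltas '[0,0,0,0,0,0,0,0,0,0,0,0,0,0,0,0,0,0,0,0,0,0,0,0,0,0,0,0,0,0,0,0]' --hand 3 --squeeze 30

```text
t: 3.95
tcp_pos: [0.6057, -0.2312, 0.0353]
tool_rot: [0.994, 0.105, 0.002, -0.002]
force: [-0.4, 2.1, 5.2]
finger_gap: 0.432
```

Emit:
drive_tool --deltas '[0,0,-0.5,0,0,0,-1.5,0,0,0,-3,0,0,0,-5,0,0,0,-7.5,0,0,0,-10,0,0,0,-12.5,0,0,0,-14.5,0,0,0,-15.5,0,0,0,-16,0,0,0,-16,0]'

```text
t: 5.05
tcp_pos: [0.6051, -0.2318, 0.1958]
tool_rot: [0.994, 0.105, 0.002, -0.001]
force: [0.2, 0.1, -0.2]
finger_gap: 0.433
```

```bash
python3 - <<'E'
from h import *
s=snap('wrist','w3.png');np.savez('/tmp/w3.npz',**s)
goto(.53,.08,.2,12)
E
```

```text
t 5.1 tcp [ 0.6047 -0.2316  0.1949] yaw 12.05 gap 0.435 F [ 0.2  0.1 -1.6]
delta cm [ -0.8  -32.03  -0.4 ] turn 0.05 tilt z [ 0.003  0.004 -1.   ]
```

View pics/w3.png

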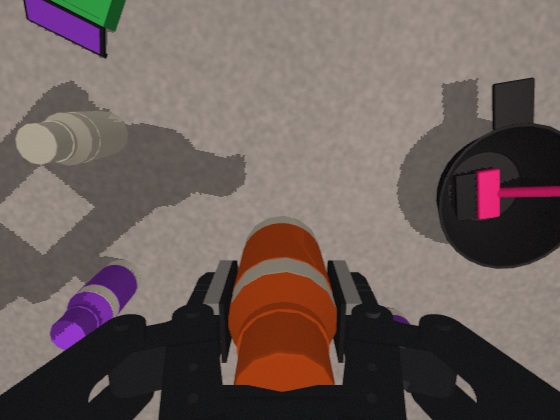

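Emit:
drive_tool --deltas '[-0.1,-1,0,0,-0.3,-3,0,0,-0.5,-6,0,0,-1,-9.5,0,0,-1.5,-13,0,0,-2,-16.5,0,0,-2.5,-20,0,0,-3,-23.5,0,0,-3.3,-26.5,0,0,-3.6,-29,0,0,-3.9,-30.7,0,0,-4,-31.5,0,0]'

```text
t: 6.3
tcp_pos: [0.4976, 0.0701, 0.1949]
tool_rot: [0.994, 0.106, -0.0, -0.002]
force: [1.0, -0.0, -0.6]
finger_gap: 0.433
```

Emit:
drive_tool --deltas '[0,0,0,0,0,0,0,0]'

```text
t: 6.5
tcp_pos: [0.4973, 0.07, 0.1945]
tool_rot: [0.994, 0.106, -0.001, -0.002]
force: [0.1, 0.7, -1.5]
finger_gap: 0.432
```

```bash
python3 - <<'E'
from h import *
s=snap('wrist','w4.png');np.savez('/tmp/w4.npz',**s)
goto(.575,.09,.2,12)
E
```

```text
t 6.55 tcp [0.4977 0.0697 0.1947] yaw 12.16 gap 0.434 F [ 0.2 -0.5 -2.2]
delta cm [ 7.98 -0.36 -0.53] turn 0.16 tilt z [-0.001  0.004 -1.   ]
```

View pics/w4.png

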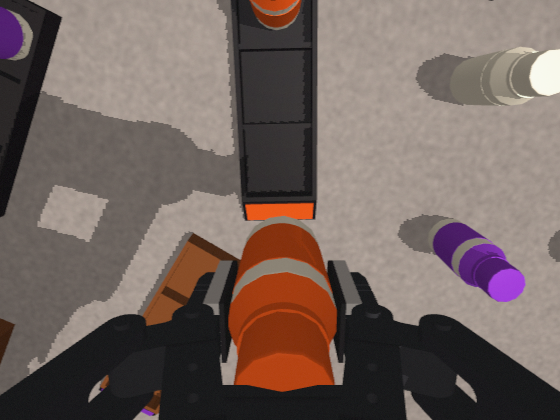

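Wrist view: copper tray ahead, front compartment about (279,160), middle (277,85), stock bottle at the top (275,10). I'll zoom in to measure.

```bash
python3 - <<'E'
from h import *
s=np.load('/tmp/w4.npz')
c=cv2.resize(s['frame'][0:230,220:335],None,fx=2.6*1,fy=2.6,interpolation=cv2.INTER_CUBIC)
c=cv2.convertScaleAbs(c,alpha=2.2,beta=10)
cv2.imwrite('pics/c4.png',c[:,:,::-1])
E
```

```text
(no output)
```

View pics/c4.png

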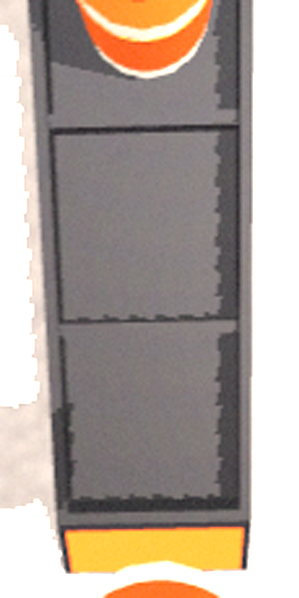

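```bash
python3 - <<'E'
from h import *
s=np.load('/tmp/w4.npz')
f=lambda u,v,z=.022: ray(s,220+u/2.6,v/2.6,z)[:2]
FL,FR,L2,R2=f(63,524),f(247,522),f(37,125),f(252,125)
print(FL,FR,L2,R2,np.linalg.norm(FL-FR),np.linalg.norm(L2-R2))
m1=(FL+FR)/2;m2=(L2+R2)/2;d=(m2-m1)/np.linalg.norm(m2-m1);print('yaw',np.degrees(np.arctan2(d[1],d[0])), 'perp yaw',np.degrees(np.arctan2(*(FL-FR)[::-1]))-90)
print('len front->wall2',np.linalg.norm(m2-m1))
print('middle',m1+d*.095,'front',m1+d*.033,'back',m1+d*.157)
# depth check
w=cloud(s)
for u,v in((150,220),(140,420),(57,300),(146,323),(150,126),(150,535),(244,250)): print(u,v,w[int(v/2.6),int(220+u/2.6)].round(4), s['frame'][int(v/2.6),int(220+u/2.6)])
E
```

```text
[0.47817593 0.10070304] [0.49210118 0.04024134] [0.59871577 0.131229  ] [0.6123993  0.06796638] 0.062044582834590974 0.06472556189637577
yaw 13.596889251306006 perp yaw 12.969914780023544
len front->wall2 0.12389118673811816
middle [0.57747606 0.09280568] front [0.51721369 0.07823014] back [0.63773844 0.10738122]
150 220 [0.5805 0.0934 0.0039] [57 53 54]
140 420 [0.5156 0.0833 0.0035] [53 50 50]
57 300 [0.5499 0.1168 0.0223] [46 43 43]
146 323 [0.5488 0.0873 0.0186] [56 53 52]
150 126 [0.6064 0.0987 0.0175] [39 37 37]
150 535 [0.4805 0.0719 0.0194] [234  89  24]
244 250 [0.5769 0.0626 0.0229] [61 57 59]
```

```bash
python3 - <<'E'
from h import *
goto(.5775,.093,.195,13.2)
goto(.5775,.093,.041,13.2)
E
```

```text
t 6.55 tcp [0.4977 0.0697 0.1947] yaw 12.16 gap 0.434 F [ 0.2 -0.5 -2.2]
delta cm [ 8.29 -0.6  -0.03] turn -1.04 tilt z [-0.001  0.004 -1.   ]
t 6.55 tcp [0.4977 0.0697 0.1947] yaw 12.16 gap 0.434 F [ 0.2 -0.5 -2.2]
delta cm [ 8.29 -0.53 15.37] turn -1.04 tilt z [-0.001  0.004 -1.   ]
```

Emit:
drive_tool --deltas '[1,-0.1,0,-0.2,3,-0.3,0,-0.5,5,-0.5,0,-0.8,7,-0.6,0,-1,8,-0.6,0,-1,8.3,-0.6,1,-1,8.3,-0.6,3,-1,8.3,-0.6,5,-1,8.3,-0.6,7,-1,8.3,-0.6,9,-1,8.3,-0.6,10,-1,8.3,-0.6,10,-1]'

```text
t: 7.75
tcp_pos: [0.5757, 0.0932, 0.0928]
tool_rot: [0.993, 0.114, -0.003, -0.003]
force: [-0.1, 0.1, -0.4]
finger_gap: 0.434
```

```bash
python3 - <<'E'
from h import *
s=snap('wrist','w5.png')
goto(.5775,.093,.0405,13.2)
E
```

```text
t 7.8 tcp [0.5767 0.0932 0.094 ] yaw 13.14 gap 0.437 F [ 1.2  0.5 -0.4]
delta cm [0.08 0.07 5.34] turn -0.06 tilt z [-0.003  0.004 -1.   ]
```

View pics/w5.png

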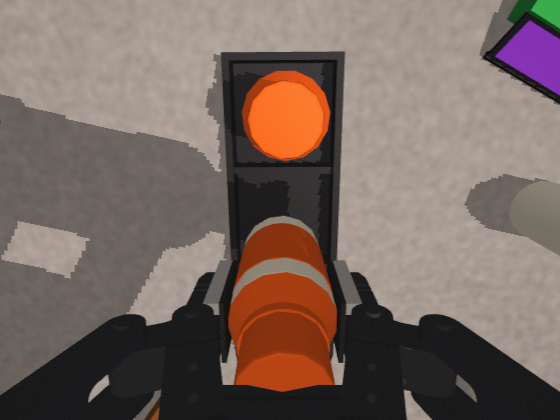

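Aligned with the tray: bottle column 282, tray centre about 283. Lowering the bottle.

Emit:
drive_tool --deltas '[0.1,0.05,1,0,0.1,0.05,2.3,0,0.1,0.05,3.5,0,0.1,0.05,4.3,0,0.1,0.05,4.8,0,0.1,0.05,5.1,0,0.1,0.05,5.3,0,0.1,0.05,5.45,0,0.1,0.05,5.45,0]'

```text
t: 8.7
tcp_pos: [0.5778, 0.0932, 0.0396]
tool_rot: [0.993, 0.114, -0.001, -0.002]
force: [1.1, 0.2, -0.5]
finger_gap: 0.435
```

```bash
python3 - <<'E'
from h import *
goto(.5775,.093,.0395,13.2)
E
```

```text
t 8.7 tcp [0.5778 0.0932 0.0396] yaw 13.14 gap 0.435 F [ 1.1  0.2 -0.5]
delta cm [-0.04  0.01  0.01] turn -0.06 tilt z [-0.003  0.004 -1.   ]
```

Emit:
drive_tool --deltas '[0,0,0.1,0,0,0,0.2,0,0,0,0.2,0]'

```text
t: 9.0
tcp_pos: [0.5781, 0.0933, 0.0393]
tool_rot: [0.993, 0.115, -0.001, -0.002]
force: [-2.3, -0.0, 8.9]
finger_gap: 0.432
```

Emit:
drive_tool --deltas '[0,0,0,0,0,0,0,0,0,0,0,0,0,0,0,0]' --hand 5.8

```text
t: 9.4
tcp_pos: [0.5781, 0.0933, 0.0392]
tool_rot: [0.993, 0.115, -0.001, -0.002]
force: [0.2, 0.3, -0.4]
finger_gap: 0.679
```

Emit:
drive_tool --deltas '[0,0,-0.5,0,0,0,-1.5,0,0,0,-3,0,0,0,-5,0,0,0,-7.5,0,0,0,-10,0,0,0,-12,0,0,0,-14,0,0,0,-16,0,0,0,-17.5,0,0,0,-18,0]'

```text
t: 10.5
tcp_pos: [0.5795, 0.0925, 0.2224]
tool_rot: [0.993, 0.115, 0.002, -0.002]
force: [0.3, -0.5, 0.2]
finger_gap: 0.681
```

```bash
python3 - <<'E'
from h import *
s=snap('wrist','w6.png')
goto(.4795,-.095,.21,-10)
E
```

```text
t 10.55 tcp [0.5794 0.0925 0.2221] yaw 13.16 gap 0.68 F [ 0.8 -0.2 -0.2]
delta cm [-14.    15.99   1.1 ] turn 23.16 tilt z [ 0.003  0.004 -1.   ]
```

View pics/w6.png

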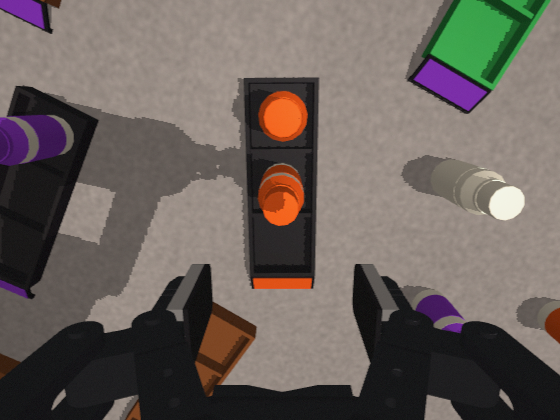

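Sealed copper stands in the middle compartment at pixel (282,195). Next is sealed violet.

Emit:
drive_tool --deltas '[-0.7,0.8,0,1,-2,2.2,0,4,-4,4.5,0,8,-6,7,0,12,-8,9.3,0,16,-10,11.5,0,20,-12,13.7,0,24,-13.2,15.2,0,27,-14,16,0,28,-14,16,0,28,-14,16,0,28]' --hand 6.5

```text
t: 11.65
tcp_pos: [0.4793, -0.0949, 0.2208]
tool_rot: [0.992, -0.129, 0.001, -0.003]
force: [0.6, -0.1, 0.2]
finger_gap: 0.762
```

```bash
python3 - <<'E'
from h import *
s=snap('wrist','w7.png');np.savez('/tmp/w7.npz',**s)
hsv=cv2.cvtColor(s['frame'],cv2.COLOR_RGB2HSV);w=cloud(s)
m=cv2.inRange(hsv,(125,100,60),(150,255,255));k,l,st,ce=cv2.connectedComponentsWithStats(m)
for i in range(1,k):
    if st[i,4]>150: p=w[l==i];z=np.percentile(p[:,2],97);t=p[(p[:,2]>z-.006)];print(st[i],z.round(3),np.median(t,0).round(4),len(t))
goto(.4795,-.095,.034,-15)
E
```

```text
[264 161  40  18 256] 0.054 [ 0.4966 -0.1026  0.052 ] 60
[ 261  171   46   50 1739] 0.101 [ 0.4803 -0.0957  0.0998] 1007
t 11.7 tcp [ 0.4796 -0.0946  0.2209] yaw -14.8 gap 0.76 F [0.5 0.4 0.5]
delta cm [-0.03  0.14 18.69] turn 0.2 tilt z [ 0.003  0.005 -1.   ]
```

View pics/w7.png

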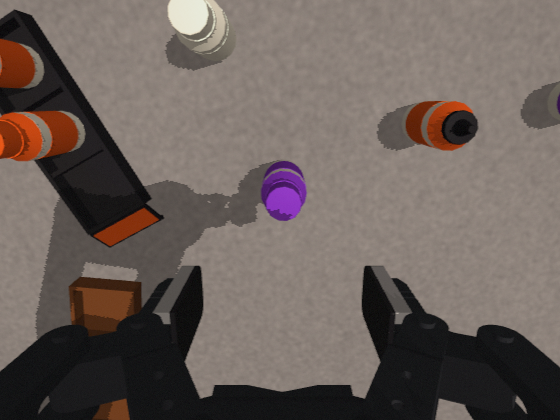

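Wrist view: violet flat cap at (284,203), centred; its distance to the tray's fingers is clear. Descending.

Emit:
drive_tool --deltas '[0,0.2,1,0,0,0.2,3,0,0,0.2,6,0,0,0.2,9,0,0,0.2,12,0,0,0.2,14.5,0,0,0.2,16.5,0,0,0.2,17.8,0,0,0.2,18.5,0,0,0.2,18.7,0,0,0.2,18.7,0]'

```text
t: 12.8
tcp_pos: [0.4798, -0.0954, 0.0337]
tool_rot: [0.992, -0.128, 0.001, -0.003]
force: [0.2, -0.3, 1.0]
finger_gap: 0.759
```

```bash
python3 - <<'E'
from h import *
s=snap('wrist','w8.png')
goto(.480,-.0957,.034,-15)
E
```

```text
t 12.85 tcp [ 0.48   -0.0956  0.0341] yaw -14.77 gap 0.764 F [-1.  -0.1 -0.1]
delta cm [0.   0.01 0.01] turn 0.23 tilt z [ 0.004  0.004 -1.   ]
```

View pics/w8.png

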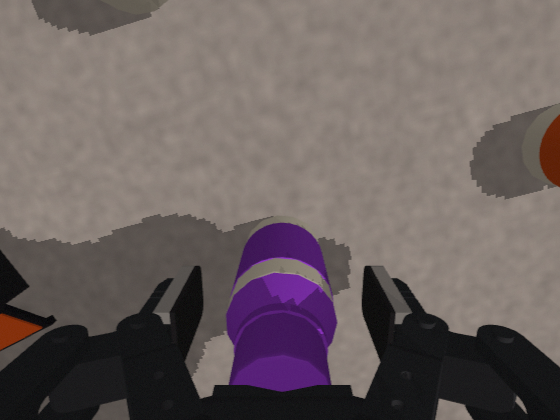

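Centred. Closing and lifting.

Emit:
drive_tool --deltas '[0,0,0,0,0,0,0,0,0,0,0,0,0,0,0,0,0,0,0,0,0,0,0,0,0,0,0,0]' --hand 3

```text
t: 13.55
tcp_pos: [0.4805, -0.0957, 0.0349]
tool_rot: [0.992, -0.129, 0.002, -0.002]
force: [-0.9, 1.4, 6.1]
finger_gap: 0.433
```

Emit:
drive_tool --deltas '[0,0,-0.5,0,0,0,-1.5,0,0,0,-3,0,0,0,-5,0,0,0,-7.5,0,0,0,-10,0,0,0,-12.5,0,0,0,-14.5,0,0,0,-15.5,0,0,0,-16,0,0,0,-16,0]'

```text
t: 14.65
tcp_pos: [0.4796, -0.0963, 0.1952]
tool_rot: [0.992, -0.129, 0.003, -0.002]
force: [-0.3, 0.3, -1.4]
finger_gap: 0.433
```

```bash
python3 - <<'E'
from h import *
goto(.43,.353,.2,-15)
E
```

```text
t 14.65 tcp [ 0.4796 -0.0963  0.1952] yaw -14.78 gap 0.433 F [-0.3  0.3 -1.4]
delta cm [-16.25 -42.18  -0.35] turn 0.22 tilt z [ 0.006  0.004 -1.   ]
```

Emit:
drive_tool --deltas '[-0.3,-0.8,0,0,-1,-2.5,0,0,-2,-5.2,0,0,-3.3,-8.5,0,0,-4.7,-12,0,0,-6.1,-15.8,0,0,-7.5,-19.5,0,0,-9,-23.2,0,0,-10.4,-27,0,0,-11.9,-30.8,0,0,-13.3,-34.3,0,0,-14.4,-37.3,0,0]'

```text
t: 15.85
tcp_pos: [0.4335, 0.3031, 0.1949]
tool_rot: [0.992, -0.128, 0.001, -0.002]
force: [0.2, -0.0, -0.8]
finger_gap: 0.434
```

Emit:
drive_tool --deltas '[-1,-3,0,0,-1.5,-4,0,0,-1.5,-4.3,0,0,-1.5,-4.3,0,0,-1.5,-4.3,0,0]'

```text
t: 16.35
tcp_pos: [0.4298, 0.3473, 0.1947]
tool_rot: [0.992, -0.129, 0.001, -0.001]
force: [-0.4, 0.4, -0.5]
finger_gap: 0.43
```

```bash
python3 - <<'E'
from h import *
s=snap('wrist','w9.png');np.savez('/tmp/w9.npz',**s)
goto(.512,.331,.2,-15)
E
```

```text
t 16.4 tcp [0.4299 0.3472 0.1948] yaw -14.79 gap 0.431 F [-0.6 -0.3 -0.4]
delta cm [ 8.35 -0.53 -0.51] turn 0.21 tilt z [ 0.002  0.002 -1.   ]
```

View pics/w9.png

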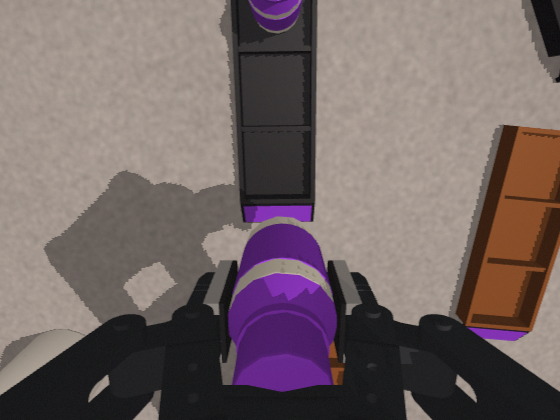

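```bash
python3 - <<'E'
from h import *
s=np.load('/tmp/w9.npz')
c=cv2.resize(s['frame'][0:230,220:335],None,fx=2.6*1,fy=2.6,interpolation=cv2.INTER_CUBIC)
c=cv2.convertScaleAbs(c,alpha=2.2,beta=10)
cv2.imwrite('pics/c9.png',c[:,:,::-1])
w=cloud(s)
for f in('w4','w9'):
  s=np.load('/tmp/%s.npz'%f);w=cloud(s)[:212,225:330]
  for v in (30,60,75,90,110,140,160,180):
    ok=np.where(np.abs(w[v,:,2]-.022)<.004)[0]
    if len(ok): print(f,v,225+ok.min(),225+ok.max(),((w[v,ok.min()]+w[v,ok.max()])/2).round(4),np.linalg.norm(w[v,ok.min()]-w[v,ok.max()]).round(4))
E
```

```text
w4 30 233 317 [0.6181 0.1027 0.0221] 0.0649
w4 60 234 317 [0.597  0.0979 0.0229] 0.0654
w4 75 235 317 [0.5863 0.0952 0.021 ] 0.0656
w4 90 236 317 [0.5752 0.0925 0.0208] 0.0656
w4 110 237 317 [0.5601 0.0887 0.0219] 0.0655
w4 140 239 317 [0.5366 0.0829 0.022 ] 0.0653
w4 160 240 317 [0.5201 0.0789 0.0211] 0.0656
w4 180 241 316 [0.5034 0.0753 0.0222] 0.0646
w9 30 232 317 [0.5526 0.3213 0.0215] 0.0659
w9 60 234 316 [0.5317 0.3266 0.0213] 0.0649
w9 75 234 316 [0.5209 0.3294 0.0212] 0.0656
w9 90 235 316 [0.5097 0.332  0.0223] 0.0653
w9 110 236 316 [0.4946 0.3356 0.0222] 0.0655
w9 140 237 315 [0.4712 0.3419 0.0219] 0.0653
w9 160 238 315 [0.4549 0.3458 0.0223] 0.0654
w9 180 239 315 [0.4381 0.3498 0.0224] 0.0655
```

View pics/c9.png

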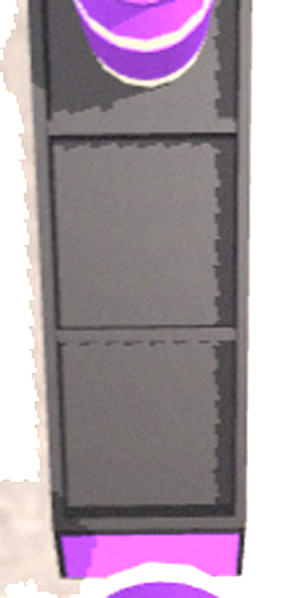

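```bash
python3 - <<'E'
from h import *
s=np.load('/tmp/w9.npz')
f=lambda u,v,z: ray(s,220+u/2.6,v/2.6,z)[:2]
w1,w2,fr=f(145,334,.0185),f(143,126,.0185),f(150,529,.022)
d=np.array([np.cos(np.radians(-14)),np.sin(np.radians(-14))])
print(w1,w2,fr,(w1+w2)/2,fr+d*.095, np.linalg.norm(w1-w2))
st=np.array([.5712,.316]);print('stock-62',st-d*.062)
c=np.array([.5097,.332]);a=((w1+w2)/2-c)@d;b=(fr+d*.095-c)@d;e=(st-d*.062-c)@d;print(a,b,e)
m=c+d*np.mean([a,b]);print('mid',m,'front',m-d*.062)
goto(*m,.195,-14);goto(*m,.094,-14)
E
```

```text
[0.48013483 0.3397568 ] [0.54017241 0.32431015] [0.41765483 0.35467065] [0.51015362 0.33203348] [0.50983293 0.33168807] 0.061992829457581215
stock-62 [0.51104166 0.33099916]
0.0004320468139851307 0.00020444283767829911 0.0015439374955684214
mid [0.51000879 0.33192301] front [0.44985046 0.34692217]
t 16.4 tcp [0.4299 0.3472 0.1948] yaw -14.79 gap 0.431 F [-0.6 -0.3 -0.4]
delta cm [ 8.13 -0.57 -0.01] turn -0.79 tilt z [ 0.002  0.002 -1.   ]
t 16.4 tcp [0.4299 0.3472 0.1948] yaw -14.79 gap 0.431 F [-0.6 -0.3 -0.4]
delta cm [ 8.12 -0.54 10.09] turn -0.79 tilt z [ 0.002  0.002 -1.   ]
```

Everything agrees: walls 62.0 mm apart, and the three estimates of the middle agree within 2 mm. Approaching.

Emit:
drive_tool --deltas '[1,-0.1,0,-0.2,3,-0.3,0,-0.5,5,-0.5,0,-0.8,7,-0.6,0,-0.8,8,-0.6,0,-0.8,8.1,-0.55,1,-0.8,8.1,-0.55,3,-0.8,8.1,-0.55,5,-0.8,8.1,-0.55,7,-0.8,8.1,-0.55,9,-0.8,8.1,-0.55,10,-0.8,8.1,-0.55,10,-0.8]'

```text
t: 17.6
tcp_pos: [0.5079, 0.3313, 0.093]
tool_rot: [0.993, -0.122, -0.001, 0.0]
force: [-0.4, 0.2, -0.3]
finger_gap: 0.434
```

```bash
python3 - <<'E'
from h import *
s=snap('wrist','w10.png')
goto(.51,.332,.0395,-14)
E
```

```text
t 17.65 tcp [0.509  0.3318 0.0942] yaw -13.99 gap 0.431 F [ 0.6 -0.5 -1. ]
delta cm [ 0.1  -0.04  5.47] turn 0.01 tilt z [-0.     0.001 -1.   ]
```

View pics/w10.png

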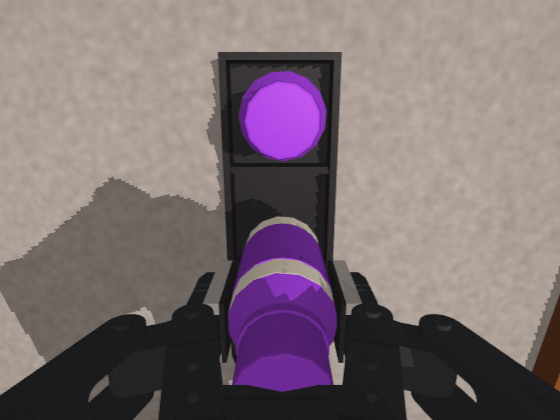

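Aligned with the tray (centre column 281). Lowering.

Emit:
drive_tool --deltas '[0.1,0,1,0,0.1,0,2.3,0,0.1,0,3.5,0,0.1,0,4.3,0,0.1,0,4.8,0,0.1,0,5.1,0,0.1,0,5.3,0,0.1,0,5.45,0,0.1,0,5.55,0,0.1,0,5.6,0]'

```text
t: 18.65
tcp_pos: [0.5101, 0.3317, 0.0389]
tool_rot: [0.993, -0.122, 0.0, -0.001]
force: [-1.8, -1.0, 5.8]
finger_gap: 0.432
```

Emit:
drive_tool --deltas '[0,0,0.1,0,0,0,0.1,0]'

```text
t: 18.85
tcp_pos: [0.5101, 0.3318, 0.0389]
tool_rot: [0.993, -0.122, 0.0, -0.001]
force: [-2.0, -1.3, 4.8]
finger_gap: 0.43
```

Emit:
drive_tool --deltas '[0,0,0,0,0,0,0,0,0,0,0,0,0,0,0,0]' --hand 5.8

```text
t: 19.25
tcp_pos: [0.5102, 0.3317, 0.0388]
tool_rot: [0.993, -0.122, 0.0, -0.001]
force: [0.1, 0.6, 0.5]
finger_gap: 0.673
```

Emit:
drive_tool --deltas '[0,0,-0.5,0,0,0,-1.5,0,0,0,-3,0,0,0,-5,0,0,0,-7.5,0,0,0,-10,0,0,0,-12,0,0,0,-14,0,0,0,-16,0,0,0,-17.5,0,0,0,-18,0]'

```text
t: 20.35
tcp_pos: [0.5111, 0.332, 0.2222]
tool_rot: [0.993, -0.122, 0.003, -0.002]
force: [0.4, -0.2, 0.0]
finger_gap: 0.678
```

```bash
python3 - <<'E'
from h import *
s=snap('wrist','w11.png')
goto(.498,-.235,.22,12)
E
```

```text
t 20.4 tcp [0.511  0.332  0.2219] yaw -13.97 gap 0.68 F [ 0.5 -0.3  0.7]
delta cm [ 1.242e+01  5.534e+01 -1.000e-02] turn -25.97 tilt z [ 0.005  0.003 -1.   ]
```

View pics/w11.png

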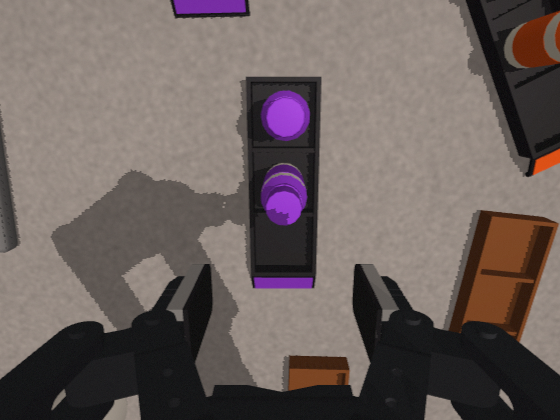

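Sealed violet stands in the middle compartment at (284,195). Next is opened copper.

Emit:
drive_tool --deltas '[0.2,1,0,-1,0.7,3,0,-3,1.4,6.5,0,-6,2.4,10.8,0,-9,3.4,15.2,0,-12,4.4,19.6,0,-15,5.4,24,0,-18,6.4,28.4,0,-21,7.4,32.8,0,-24,8.4,37.2,0,-26,9.4,41.6,0,-27,10.4,46,0,-27]' --hand 6.5

```text
t: 21.6
tcp_pos: [0.5001, -0.1411, 0.22]
tool_rot: [0.994, 0.113, 0.002, -0.002]
force: [1.7, 0.4, 0.5]
finger_gap: 0.759
```

```bash
python3 - <<'E'
from h import *
goto(.498,-.235,.22,13)
E
```

```text
t 21.6 tcp [ 0.5001 -0.1411  0.22  ] yaw 13.03 gap 0.759 F [1.7 0.4 0.5]
delta cm [-2.32  9.1  -0.04] turn 0.03 tilt z [ 0.005  0.004 -1.   ]
```

Emit:
drive_tool --deltas '[-0.9,3.5,0,0,-1.6,6.3,0,0,-2.1,8.2,0,0,-2.3,9.1,0,0,-2.3,9.1,0,0,-2.3,9.1,0,0,-2.3,9.1,0,0]'

```text
t: 22.3
tcp_pos: [0.498, -0.2335, 0.2195]
tool_rot: [0.993, 0.114, 0.002, -0.002]
force: [-1.2, -0.5, 0.1]
finger_gap: 0.76
```

```bash
python3 - <<'E'
from h import *
s=snap('wrist','w12.png');np.savez('/tmp/w12.npz',**s)
hsv=cv2.cvtColor(s['frame'],cv2.COLOR_RGB2HSV);w=cloud(s)
print('nozzle top', [ (w[...,2][(np.hypot(w[...,0]-.498,w[...,1]+.235)<.012)]).max().round(3)])
from scipy.optimize import least_squares
for lo,hi in((.03,.066),):
    d=np.hypot(w[...,0]-.498,w[...,1]+.235);p=w[(d<.03)&(w[...,2]>lo)&(w[...,2]<hi)]
    r=least_squares(lambda x:np.hypot(p[:,0]-x[0],p[:,1]-x[1])-.019,(.498,-.235),loss='soft_l1',f_scale=.002);print(len(p),r.x)
p=w[(d<.012)&(w[...,2]>.09)];print('tip',p.mean(0),len(p))
goto(.4985,-.235,.034,13)
E
```

```text
nozzle top [np.float64(0.303)]
329 [ 0.49810792 -0.23539495]
tip [ 0.50747936 -0.23292453  0.2841597 ] 1839
t 22.35 tcp [ 0.4981 -0.2335  0.2196] yaw 13.12 gap 0.761 F [-0.4 -0.9  0.4]
delta cm [-0.09  0.21 18.56] turn 0.12 tilt z [ 0.004  0.005 -1.   ]
```

View pics/w12.png

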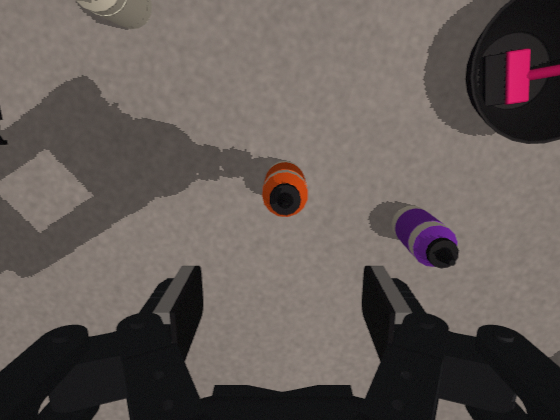

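Opened copper nozzle at (286,200), centred; opened violet at (440,250) is clear of the fingers. Descending.

Emit:
drive_tool --deltas '[-0.1,0.2,1,0,-0.1,0.2,3,0,-0.1,0.2,6,0,-0.1,0.2,9,0,-0.1,0.2,12,0,-0.1,0.2,14.5,0,-0.1,0.2,16.5,0,-0.1,0.2,17.8,0,-0.1,0.2,18.4,0,-0.1,0.2,18.6,0,-0.1,0.2,18.6,0]'

```text
t: 23.45
tcp_pos: [0.4987, -0.2351, 0.034]
tool_rot: [0.993, 0.114, 0.003, -0.002]
force: [0.4, 0.2, 0.5]
finger_gap: 0.764
```

```bash
python3 - <<'E'
from h import *
s=snap('wrist','w13.png')
goto(.498,-.235,.034,13)
E
```

```text
t 23.5 tcp [ 0.4989 -0.2352  0.0343] yaw 13.13 gap 0.764 F [-0.4 -0.3 -0.3]
delta cm [-0.08 -0.04  0.02] turn 0.13 tilt z [ 0.005  0.004 -1.   ]
```

View pics/w13.png

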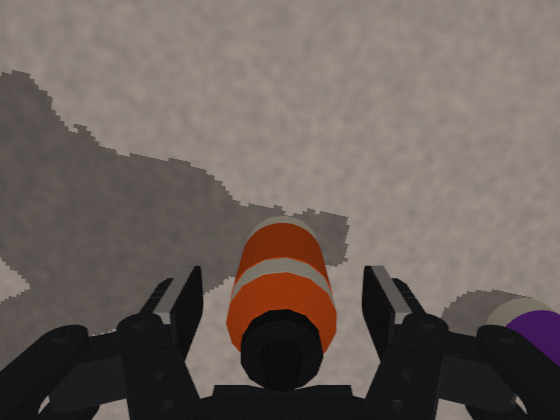

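Centred. Closing and lifting.

Emit:
drive_tool --deltas '[0,0,0,0,0,0,0,0,0,0,0,0,0,0,0,0,0,0,0,0,0,0,0,0,0,0,0,0]' --hand 3

```text
t: 24.2
tcp_pos: [0.4994, -0.2355, 0.0352]
tool_rot: [0.993, 0.114, 0.004, -0.001]
force: [-0.9, 1.8, 6.2]
finger_gap: 0.433
```

Emit:
drive_tool --deltas '[0,0,-0.5,0,0,0,-1.5,0,0,0,-3,0,0,0,-5,0,0,0,-7.5,0,0,0,-10,0,0,0,-12.5,0,0,0,-14.5,0,0,0,-15.5,0,0,0,-16,0,0,0,-16,0]'

```text
t: 25.3
tcp_pos: [0.4983, -0.2359, 0.1955]
tool_rot: [0.993, 0.114, 0.004, -0.001]
force: [2.1, -0.2, -0.9]
finger_gap: 0.436
```

```bash
python3 - <<'E'
from h import *
d=np.array([np.cos(np.radians(13.4)),np.sin(np.radians(13.4))])
print(np.array([.5775,.093])-d*.062)
goto(.517,.0785,.195,13.4)
E
```

```text
[0.5171879  0.07863163]
t 25.3 tcp [ 0.4983 -0.2359  0.1955] yaw 13.13 gap 0.436 F [ 2.1 -0.2 -0.9]
delta cm [  8.96 -30.19   0.13] turn -0.27 tilt z [ 0.007  0.002 -1.   ]
```

Emit:
drive_tool --deltas '[0.3,-1,0,0,0.9,-3,0,0,1.8,-6,0,0,2.8,-9.5,0,0,3.8,-13,0,0,4.9,-16.5,0,0,5.9,-20,0,0,7,-23.5,0,0,7.9,-26.5,0,0,8.5,-28.7,0,-0.3,8.9,-29.9,0,-0.3,9,-30.2,0,-0.3]'

```text
t: 26.5
tcp_pos: [0.5165, 0.0801, 0.1955]
tool_rot: [0.993, 0.118, 0.003, -0.001]
force: [-0.3, -0.9, 0.8]
finger_gap: 0.432
```

Emit:
drive_tool --deltas '[0,0,0,0,0,0,0,0]'

```text
t: 26.7
tcp_pos: [0.5163, 0.0794, 0.1951]
tool_rot: [0.993, 0.118, 0.002, -0.001]
force: [0.1, -0.5, -0.5]
finger_gap: 0.434
```

```bash
python3 - <<'E'
from h import *
s=snap('wrist','w14.png');np.savez('/tmp/w14.npz',**s)
goto(.517,.0785,.094,13.4)
E
```

```text
t 26.75 tcp [0.5165 0.0792 0.1953] yaw 13.49 gap 0.434 F [ 0.5  0.3 -0. ]
delta cm [-0.02  0.09 10.13] turn 0.09 tilt z [ 0.005  0.002 -1.   ]
```

View pics/w14.png

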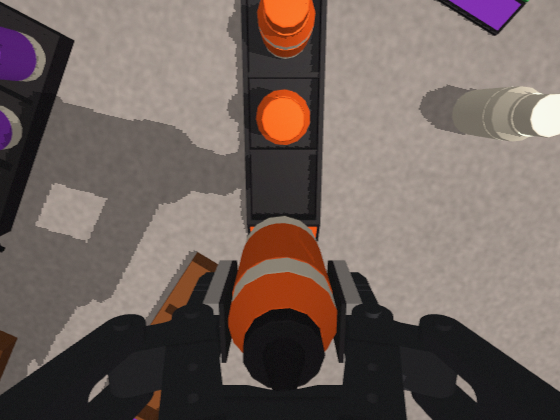

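Emit:
drive_tool --deltas '[0,0.1,1,0,0,0.1,3,0,0,0.1,5.5,0,0,0.1,8,0,0,0.1,10,0,0,0.1,11.5,0,0,0.1,12.5,0,0,0.1,13,0,0,0.1,13,0]'

```text
t: 27.65
tcp_pos: [0.5171, 0.0782, 0.0647]
tool_rot: [0.993, 0.117, 0.002, -0.001]
force: [0.7, 0.2, -0.6]
finger_gap: 0.434
```

```bash
python3 - <<'E'
from h import *
s=snap('wrist','w15.png')
goto(.517,.0785,.0395,13.4)
E
```

```text
t 27.7 tcp [0.5175 0.0782 0.0653] yaw 13.46 gap 0.434 F [-0.  -0.7 -0.9]
delta cm [-0.05 -0.03  2.58] turn 0.06 tilt z [ 0.005  0.002 -1.   ]
```

View pics/w15.png

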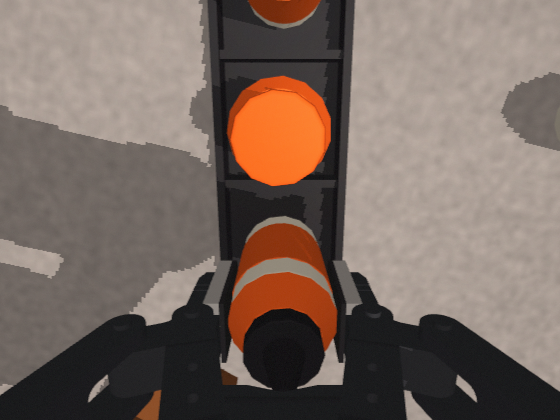

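Bottle centred between the tray walls (220–342, bottle 282). Final lowering.

Emit:
drive_tool --deltas '[0,0,0.6,0,0,0,1.3,0,0,0,1.9,0,0,0,2.3,0,0,0,2.5,0,0,0,2.6,0,0,0,2.7,0,0,0,2.75,0]'

```text
t: 28.5
tcp_pos: [0.5175, 0.0784, 0.0392]
tool_rot: [0.993, 0.117, 0.003, -0.001]
force: [-3.1, 0.4, 14.2]
finger_gap: 0.435
```

Emit:
drive_tool --deltas '[0,0,0,0,0,0,0,0]'

```text
t: 28.7
tcp_pos: [0.5178, 0.0785, 0.0395]
tool_rot: [0.993, 0.117, 0.003, -0.001]
force: [-0.3, -0.1, -0.8]
finger_gap: 0.435
```

Emit:
drive_tool --deltas '[0,0,0.05,0,0,0,0.1,0]'

```text
t: 28.9
tcp_pos: [0.518, 0.0785, 0.0392]
tool_rot: [0.993, 0.117, 0.003, -0.001]
force: [-1.9, 1.3, 12.7]
finger_gap: 0.438
```

Emit:
drive_tool --deltas '[0,0,0,0,0,0,0,0,0,0,0,0,0,0,0,0]' --hand 5.8

```text
t: 29.3
tcp_pos: [0.5179, 0.0785, 0.0389]
tool_rot: [0.993, 0.117, 0.003, -0.001]
force: [0.4, 0.6, -0.1]
finger_gap: 0.679
```

Emit:
drive_tool --deltas '[0,0,-0.5,0,0,0,-1.5,0,0,0,-3,0,0,0,-5,0,0,0,-7.5,0,0,0,-10,0,0,0,-12,0,0,0,-14,0,0,0,-16,0,0,0,-17.5,0,0,0,-18,0]'

```text
t: 30.4
tcp_pos: [0.5177, 0.0781, 0.2214]
tool_rot: [0.993, 0.117, 0.005, -0.0]
force: [0.4, -0.1, 0.7]
finger_gap: 0.677
```

```bash
python3 - <<'E'
from h import *
s=snap('wrist','w16.png')
goto(.484,-.37,.22,-14)
E
```

```text
t 30.45 tcp [0.5176 0.0781 0.2211] yaw 13.49 gap 0.685 F [-0.2  0.3 -0.4]
delta cm [-13.72  42.8   -0.  ] turn 27.49 tilt z [ 0.01   0.002 -1.   ]
```

View pics/w16.png

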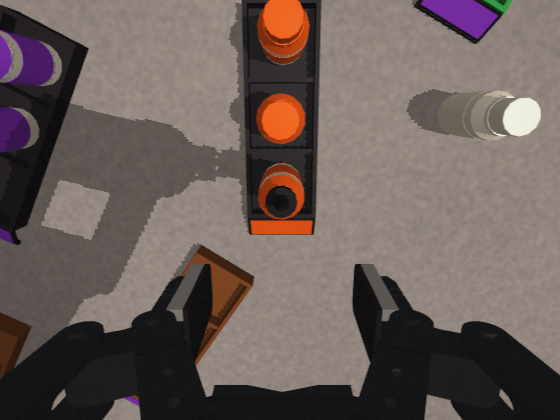

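Copper tray is complete: stock (283,20), sealed (282,118), opened (281,195). Next is opened violet.

Emit:
drive_tool --deltas '[-0.3,0.9,0,1,-0.9,2.8,0,3,-1.8,5.7,0,6,-3.1,9.7,0,9,-4.4,13.7,0,12,-5.7,17.7,0,15,-7,21.7,0,18,-8.3,25.7,0,21,-9.6,29.7,0,24,-10.9,33.7,0,26,-12,37.4,0,27,-12.9,40.2,0,27.5]' --hand 6.5

```text
t: 31.65
tcp_pos: [0.4846, -0.3457, 0.2188]
tool_rot: [0.992, -0.124, 0.004, -0.002]
force: [0.2, 0.1, -0.6]
finger_gap: 0.76
```

```bash
python3 - <<'E'
from h import *
goto(.484,-.37,.22,-14)
E
```

```text
t 31.65 tcp [ 0.4846 -0.3457  0.2188] yaw -14.2 gap 0.76 F [ 0.2  0.1 -0.6]
delta cm [ 0.54  2.37 -0.12] turn -0.2 tilt z [ 0.009  0.002 -1.   ]
```

Emit:
drive_tool --deltas '[0.3,1.5,0,0,0.5,2.2,0,0,0.5,2.4,0,0,0.5,2.4,0,0,0.5,2.4,0,0,0.5,2.4,0,0]'

```text
t: 32.25
tcp_pos: [0.4838, -0.3689, 0.2189]
tool_rot: [0.992, -0.123, 0.004, -0.002]
force: [-0.2, 0.3, 0.1]
finger_gap: 0.764
```

```bash
python3 - <<'E'
from h import *
s=snap('wrist','w17.png');np.savez('/tmp/w17.npz',**s)
w=cloud(s)
from scipy.optimize import least_squares
d=np.hypot(w[...,0]-.484,w[...,1]+.37);p=w[(d<.03)&(w[...,2]>.03)&(w[...,2]<.066)]
r=least_squares(lambda x:np.hypot(p[:,0]-x[0],p[:,1]-x[1])-.019,(.484,-.37),loss='soft_l1',f_scale=.002);print(len(p),r.x)
goto(r.x[0],r.x[1],.034,-14)
E
```

```text
315 [ 0.48313234 -0.37016528]
t 32.3 tcp [ 0.4838 -0.369   0.219 ] yaw -14.11 gap 0.763 F [ 0.3  0.3 -0.2]
delta cm [-0.18  0.21 18.5 ] turn -0.11 tilt z [ 0.009  0.003 -1.   ]
```

View pics/w17.png

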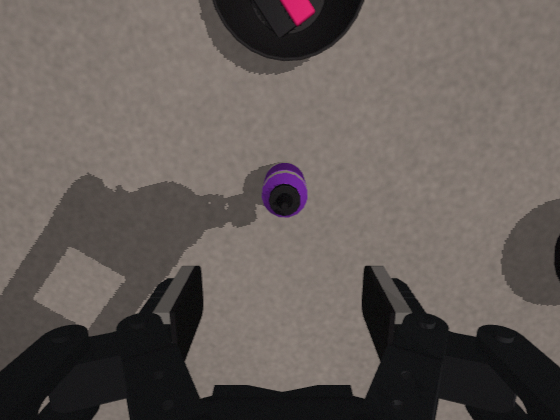

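Opened violet nozzle at (285,200), centred; bowl rim at row 58 is well clear. Descending.

Emit:
drive_tool --deltas '[-0.2,0.2,1,0,-0.2,0.2,3,0,-0.2,0.2,6,0,-0.2,0.2,9,0,-0.2,0.2,12,0,-0.2,0.2,14.5,0,-0.2,0.2,16.5,0,-0.2,0.2,17.8,0,-0.2,0.2,18.3,0,-0.2,0.2,18.5,0,-0.2,0.2,18.5,0]'

```text
t: 33.4
tcp_pos: [0.4833, -0.3703, 0.0345]
tool_rot: [0.992, -0.123, 0.005, -0.001]
force: [0.1, 0.3, 0.5]
finger_gap: 0.758
```

```bash
python3 - <<'E'
from h import *
s=snap('wrist','w18.png')
goto(.4833,-.37,.034,-14)
E
```

```text
t 33.45 tcp [ 0.4835 -0.3705  0.0348] yaw -14.11 gap 0.761 F [-0.1 -0.  -0.1]
delta cm [-0.03 -0.05  0.08] turn -0.11 tilt z [ 0.01   0.001 -1.   ]
```

View pics/w18.png

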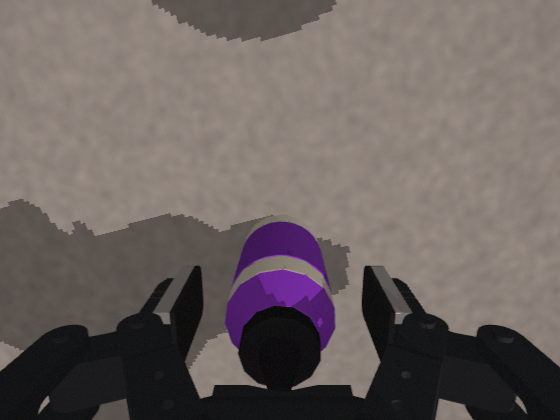

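Centred. Closing and lifting.

Emit:
drive_tool --deltas '[0,0,0.05,0,0,0,0.05,0,0,0,0.05,0,0,0,0.05,0,0,0,0.05,0,0,0,0.05,0,0,0,0.05,0]' --hand 3

```text
t: 34.15
tcp_pos: [0.484, -0.371, 0.0353]
tool_rot: [0.992, -0.123, 0.005, -0.001]
force: [-0.4, 0.4, 5.7]
finger_gap: 0.432
```

Emit:
drive_tool --deltas '[0,0,-0.5,0,0,0,-1.5,0,0,0,-3,0,0,0,-5,0,0,0,-7.5,0,0,0,-10,0,0,0,-12.5,0,0,0,-14.5,0,0,0,-15.5,0,0,0,-16,0,0,0,-16,0]'

```text
t: 35.25
tcp_pos: [0.4822, -0.371, 0.1958]
tool_rot: [0.992, -0.123, 0.006, -0.0]
force: [-0.2, -0.0, -0.1]
finger_gap: 0.43
```

```bash
python3 - <<'E'
from h import *
goto(.45,.347,.195,-14)
E
```

```text
t 35.25 tcp [ 0.4822 -0.371   0.1958] yaw -14.11 gap 0.43 F [-0.2 -0.  -0.1]
delta cm [-2.062e+01 -6.885e+01  1.000e-02] turn -0.11 tilt z [ 0.012 -0.    -1.   ]
```

Emit:
drive_tool --deltas '[-0.3,-1,0,0,-0.9,-3,0,0,-1.9,-6.3,0,0,-3.1,-10.3,0,0,-4.3,-14.3,0,0,-5.5,-18.3,0,0,-6.7,-22.3,0,0,-7.9,-26.3,0,0,-9.1,-30.3,0,0,-10.2,-34,0,0,-11,-36.8,0,0,-11.4,-38,0,0]'

```text
t: 36.45
tcp_pos: [0.4622, 0.0283, 0.1945]
tool_rot: [0.993, -0.121, 0.004, -0.001]
force: [0.5, -0.3, -0.6]
finger_gap: 0.432
```

```bash
python3 - <<'E'
from h import *
goto(.45,.347,.195,-14)
E
```

```text
t 36.45 tcp [0.4622 0.0283 0.1945] yaw -13.92 gap 0.432 F [ 0.5 -0.3 -0.6]
delta cm [ -8.86 -30.64  -0.04] turn 0.08 tilt z [ 0.008  0.001 -1.   ]
```

Emit:
drive_tool --deltas '[-0.4,-1.3,0,0,-1.1,-3.7,0,0,-2,-6.8,0,0,-3,-10.3,0,0,-4,-13.8,0,0,-5,-17.3,0,0,-6,-20.8,0,0,-7,-24.3,0,0,-7.8,-27.2,0,0,-8.5,-29.3,0,0,-8.9,-30.5,0,0,-8.9,-30.6,0,0]'

```text
t: 37.65
tcp_pos: [0.4491, 0.3473, 0.1939]
tool_rot: [0.993, -0.12, 0.004, -0.0]
force: [0.4, -0.6, -0.5]
finger_gap: 0.435
```

Emit:
drive_tool --deltas '[0,0,0,0,0,0,0,0]'

```text
t: 37.85
tcp_pos: [0.449, 0.3461, 0.1935]
tool_rot: [0.993, -0.121, 0.003, 0.0]
force: [-0.4, -0.1, -0.2]
finger_gap: 0.435
```

```bash
python3 - <<'E'
from h import *
s=snap('wrist','w19.png');np.savez('/tmp/w19.npz',**s)
goto(.45,.347,.065,-14)
E
```

```text
t 37.9 tcp [0.4491 0.3461 0.1937] yaw -13.91 gap 0.433 F [ 0.   0.4 -0.4]
delta cm [-0.02 -0.1  12.87] turn 0.09 tilt z [ 0.006 -0.001 -1.   ]
```

View pics/w19.png

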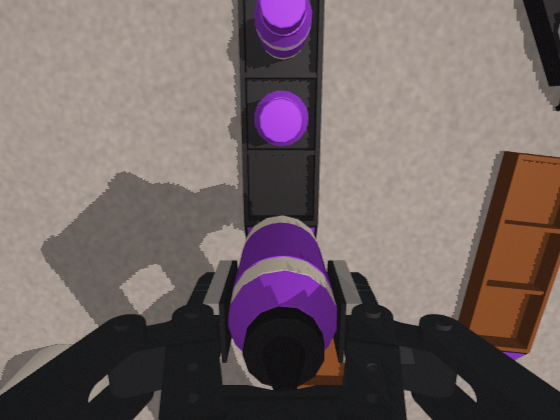

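Violet tray aligned: front compartment free at (282,185), middle sealed (281,118). Lowering.

Emit:
drive_tool --deltas '[0,-0.1,1,0,0,-0.1,3,0,0,-0.1,5.5,0,0,-0.1,8,0,0,-0.1,10,0,0,-0.1,11.5,0,0,-0.1,12.5,0,0,-0.1,12.8,0,0,-0.1,12.8,0]'

```text
t: 38.8
tcp_pos: [0.4502, 0.3467, 0.0654]
tool_rot: [0.993, -0.121, 0.003, 0.0]
force: [0.4, -0.5, -1.1]
finger_gap: 0.436
```

```bash
python3 - <<'E'
from h import *
s=snap('wrist','w20.png')
goto(.45,.347,.0395,-14)
E
```

```text
t 38.85 tcp [0.4505 0.3469 0.066 ] yaw -13.92 gap 0.432 F [ 0.1 -0.1 -0.1]
delta cm [-0.07  0.01  2.65] turn 0.08 tilt z [ 0.007 -0.    -1.   ]
```

View pics/w20.png

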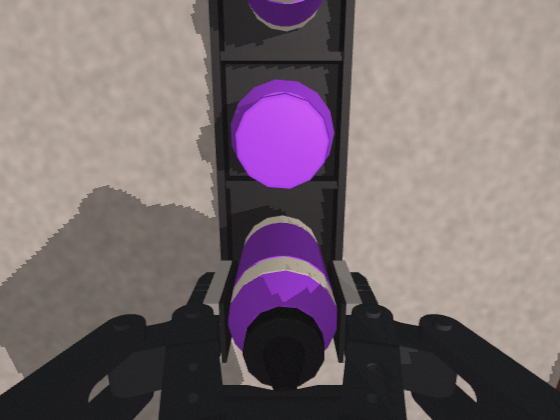

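Emit:
drive_tool --deltas '[0,0,0.6,0,0,0,1.3,0,0,0,1.9,0,0,0,2.3,0,0,0,2.5,0,0,0,2.6,0,0,0,2.68,0,0,0,2.72,0]'

```text
t: 39.65
tcp_pos: [0.4507, 0.347, 0.0393]
tool_rot: [0.993, -0.121, 0.004, -0.0]
force: [-1.4, -0.8, 6.8]
finger_gap: 0.438
```

Emit:
drive_tool --deltas '[0,0,0.05,0,0,0,0.05,0]'

```text
t: 39.85
tcp_pos: [0.4507, 0.347, 0.0393]
tool_rot: [0.993, -0.121, 0.004, -0.0]
force: [-1.3, -0.7, 5.7]
finger_gap: 0.438
```

Standing on the floor. Releasing, and raising well clear.

Emit:
drive_tool --deltas '[0,0,0,0,0,0,0,0,0,0,0,0,0,0,0,0]' --hand 5.8

```text
t: 40.25
tcp_pos: [0.4508, 0.347, 0.0391]
tool_rot: [0.993, -0.121, 0.004, -0.0]
force: [0.4, -0.4, 0.1]
finger_gap: 0.683
```

Emit:
drive_tool --deltas '[0,0,-0.5,0,0,0,-1.5,0,0,0,-3,0,0,0,-5,0,0,0,-7.5,0,0,0,-10,0,0,0,-12,0,0,0,-14,0,0,0,-16,0,0,0,-17.5,0,0,0,-18,0]'

```text
t: 41.35
tcp_pos: [0.4503, 0.3475, 0.2218]
tool_rot: [0.993, -0.121, 0.006, -0.002]
force: [0.4, -0.3, -0.2]
finger_gap: 0.677
```

```bash
python3 - <<'E'
from h import *
s=snap('wrist','w21.png');np.savez('/tmp/s1.npz',**snap('scene','s1.png'));np.savez('/tmp/t1.npz',**snap('top','t1.png'))
goto(.45,.347,.3,-14)
E
```

```text
t 41.5 tcp [0.4492 0.347  0.2194] yaw -13.91 gap 0.68 F [-0.4 -0.4 -0.2]
delta cm [ 0.13 -0.04 -8.06] turn 0.09 tilt z [ 0.008 -0.    -1.   ]
```

View pics/w21.png

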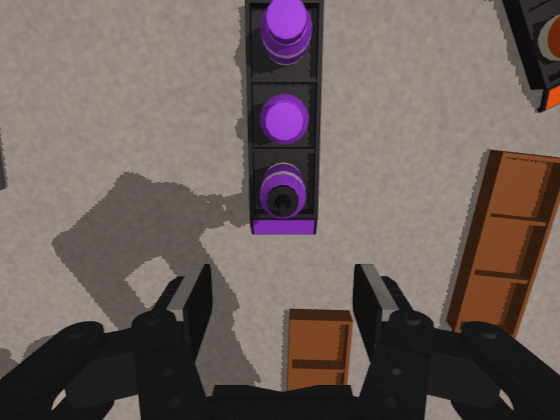

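View pics/s1.png

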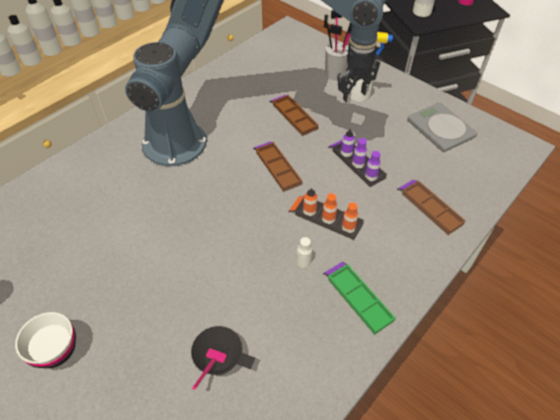

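View pics/t1.png

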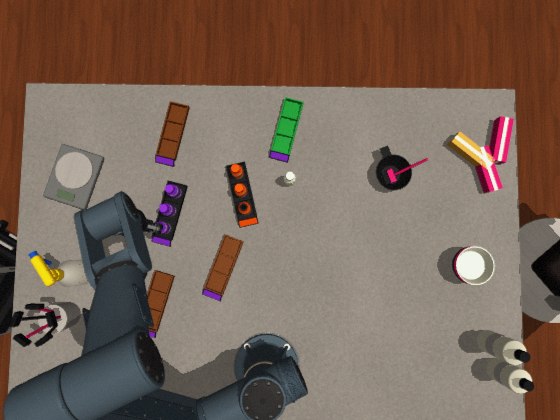

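```bash
python3 - <<'E'
from h import *
from scipy.optimize import least_squares
s=np.load('/tmp/s1.npz');w=cloud(s)
for k,c in dict(sc=(.578,.093),oc=(.518,.0785),sv=(.51,.332),ov=(.4507,.347),stc=(.640,.1075),stv=(.571,.316),gl=(.6177,-.0675)).items():
    d=np.hypot(w[...,0]-c[0],w[...,1]-c[1]);p=w[(d<.028)&(w[...,2]>.034)&(w[...,2]<.068)]
    r=least_squares(lambda x:np.hypot(p[:,0]-x[0],p[:,1]-x[1])-.019,c,loss='soft_l1',f_scale=.002);print(k,len(p),r.x.round(4),'top',np.percentile(w[d<.015][:,2],98).round(3))
print(manip.sign_off())
E
```

```text
sc 107 [0.5775 0.0929] top 0.108
oc 103 [0.5172 0.0785] top 0.102
sv 93 [0.5099 0.3315] top 0.531
ov 96 [0.4507 0.3474] top 0.329
stc 106 [0.6406 0.1068] top 0.108
stv 97 [0.5723 0.3154] top 0.107
gl 114 [ 0.6185 -0.0687] top 0.103
the job is handed in; nothing more can be done
None
```

I stood all four toner bottles in their trays and handed the job in at about 41.5 s. Sealed copper and sealed violet are in the middle compartments, and opened copper and opened violet are in the front compartments by the labels.

- **Placement:** In the last pictures all four stand upright. They measure within about 1 mm of the compartment centres I found.
- **Left alone:** The gloss bottle and both stock bottles measure the same as at the start, within about 1 mm. The bowl looks unmoved in the pictures, but I did not measure it again.
- **Set-down:** The highest wrist force I read was about 14 N. The gripper was open and raised clear at hand-in.
- **Failed check:** The height check failed for the two violet bottles, reading 0.53 and 0.33 m, most likely because the gripper was in the scene camera's line of sight. Their sides measured fine, and the close wrist picture shows both standing upright.

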